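# Index the swing fence of an angle gauge by one hole

### The arm

A 6-joint arm with a two-finger parallel gripper is mounted at the origin on the work surface; the furniture and walls round the work are solid. World frame = base frame: x ahead of the robot, y to its left, z up, the work surface at z = 0. Lengths are in m, angles in rad, forces in N, time in s.
With the tool pointing down it reaches from about 0.3 to 0.775 m from the base axis. Payload 14.6 kg.
Tool frame: the origin (TCP) lies midway between the tips of the shut fingers; the grasp point (between the pads) lies bot.grip_depth behind it (bot.grip_depth is the distance from the TCP to the grasp point, in m); z points along the fingers, x is the direction in which the jaws open and shut, and the axes are right-handed (so a half turn about z gives the same grasp; the last joint's range is limited). The gripper opens to 85 mm and grips with 20 to 120 N. Pads are 22 mm wide; open, the fingers measure 114 mm over their backs; the gripper's body (76 mm by 85 mm) begins 54 mm behind the grasp point. The pads swing forward as they close: fully open they stand 13 mm farther back than shut.
Start: joints at [-1.265, 0.3, 1.521, -0, 1.321, -0.067], TCP at [0.2, -0.512, 0.231] pointing down, gripper open.
Joint ranges: [-3.03, 3.03], [-0.79, 2.21], [0.23, 2.52], [-1.04, 4.18], [0, 3.07], [-2.55, 2.55]. Speed limits (rad/s): [2.22, 2.22, 2.57, 3.14, 3.14, 3.14].

### API

Orientations are given as a unit quaternion [x, y, z, w].
In Python, from cell import bot gives the robot as it stands.
- The arm moves only by the tool carry_out, never from a script. Its argument "deltas" is a list that holds one entry, the list of rows, each a list of 7 numbers: the closure, from 0 (fully open) to 1 (shut), then the shift along the tool's x, y, z in cm, then the turn, a rotation vector about the tool's x, y, z in degrees. In form: [[[gripper, tx, ty, tz, wx, wy, wz], ...]]. A call has 1 to 12 rows; each row is the pose to reach, as a shift and turn from the pose measured when the call began, along the tool's axes at that moment; what a row does not reach only later rows make up. A row lasts 1/12 s, in which the tool goes at most 41.7 mm and 7.16 degrees, less where a joint would pass 70% of its speed; a pose out of reach is approached as far as the arm can. A call with a gripper value outside its range is refused whole. The fingers move at their own pace and stop on an object; the grip force is fixed at half the most. Time passes only in rows, so rows that repeat a pose let the fingers close. It gives the time, the measured TCP pose, the force and the opening at its end, in the units of the state.
- bot.state(): the state, without advancing time (a new reading comes with each control period).
- bot.snapshot(name): name is "side" or "top" or "wrist"; returns the picture (420x560x3 uint8, red, green, blue); there is no depth.
- bot.camera_model(name): a dict with "fx", "fy", "cx", "cy" (pixels), "rvec" (rotation vector, rad) and "tvec" (3), from world to camera coordinates, as OpenCV has them. Camera axes: x right, y down, z forward; pixel columns grow to the right and rows downward; lengths in m; the calibration is good to about 2 mm. A picture is of the moment at which its call begins: read the wrist's pose just before it. camera_model takes no time and is no camera call; for the wrist camera it gives the pose at the moment of the call.
- bot.job_done(): hands the job in, once; it reports no verdict.
The state is a dict: "time_s": time; "joints": joint angles; "joint_vel": joint speeds; "joint_torque": joint torques, N m; "eef_pos": TCP position; "eef_rot": TCP orientation; "wrist_force": force on the tool from outside, world axes, zero at the start; "wrist_torque": the same for the moment, N m; "finger_gap": finger opening in m.
Only numpy, scipy, OpenCV 4.12 (cv2) and the standard library are available. Lean on these libraries where they do the work, as an engineer would, in place of code of your own. Each camera call takes 0.05 s, during which the arm holds its last target.

### The job

The swing fence of the angle gauge is locked by a spring pin with a pull ring. Hook a fingertip through the ring, lift the pin clear of its hole, swing the fence just one hole toward the side where the boot last stands, and let go so that the pin springs fully home in that hole. Do it gently, without pinching or gripping anything, and leave everything else on the bench where it stands.

Things in the scene. Friction and masses are not known exactly. Their poses are not given: they have to be found in the camera images.
- gauge: The angle gauge, fixed to the bench: a flat base 202 mm long (x -32 to 170 mm), 210 mm wide and 18 mm thick, grey with a steel strip across its far end. Origin: on the fence's pivot axis, at the bench surface; x points along the base toward the strip, y to the left, z up.
- middle_hole (a point): Mouth of the middle one of five round holes (11 mm wide) in the steel strip, on the gauge's x axis, 18 mm above the bench. The holes lie on an arc of 150 mm radius about the pivot, 15 degrees (0.262 rad, 39 mm) apart. The pin starts in this one.
- pivot (a point): Top of the fence's pivot bolt, 40 mm above the bench. The swing fence is an aluminium bar 30 mm wide that runs from here to 22 mm past the pin, its top 28 mm above the bench, with a straight-edge 4 mm thick and 51 mm high on its left side, 18 to 114 mm from the pivot.
- fence (a joint): Angle of the swing fence about the pivot in rad: 0 at the middle hole (fence along the gauge's x), growing toward the gauge's +y (counter-clockwise from above); holes at -0.524, -0.262, 0, 0.262, 0.524. It turns with light friction (under 1 N at the ring) and stays where it is left; in a hole the pin leaves it 0.01 rad of play.
- plunger (a joint): Lift of the spring index pin in m: 0 fully home, at most 0.016. The pin (8 mm, round tip) sits 9 mm deep, so it is clear above 0.009. A spring pushes it down with about 5 N when home, 9 N when fully lifted. Set down beside a hole it rides on the strip and drops in when the fence brings it over one (it enters within about 4 mm of the centre).
- ring (a point): Centre of the pull ring: an upright round steel ring on top of the pin, 150 mm from the pivot. Opening 54 mm across, bar 7 mm thick, outside 68 mm. With the pin home the centre is 86 mm above the bench, the underside of its top bar 113 mm. It moves with pin and fence. Its x axis is the axis through the opening, along the fence away from the pivot; y lies across the ring.
- boot_last: The dark green boot last, 84 x 230 x 139 mm, standing loose about 0.2 m to one side of the gauge (left or right). It shows which way to swing. Origin: centre of its underside.
- tin: A round glue tin with a black cap, 82 mm wide, 102 mm tall, standing loose on the gauge's other side. Origin: centre of its underside.
- dye_bottle: A small tan dye bottle with a black cap, 36 mm wide, 66 mm tall, standing loose near the pivot end of the gauge. Origin: centre of its underside.
- spool: A spool of pale thread, 41 mm wide, 69 mm tall, standing loose near the pivot end of the gauge. Origin: centre of its underside.
Things that resemble listed ones, but are neither listed nor needed, are in the scene too. There is more than one size of the boot_last; the job needs the larger.

How it is judged:
On the way, in this order (a step that is already met when the one before it is completed fails the run):
1. the pin is lifted clear of the middle hole by the fingers, with the fence still there (value of joint plunger above 0.0085 m and contact force between the fingers and gauge above 1 N and value of joint fence between -0.1 and 0.1 rad), for 0.1 s.
2. the fence has been swung past half way to the next hole toward the boot last (((y of boot_last in the frame of gauge above 0 m and value of joint fence above 0.15 rad) or (y of boot_last in the frame of gauge below 0 m and value of joint fence below -0.15 rad))), for 0.1 s.
At the end, for the whole second after the job is handed in: The fence stands in the first hole toward the boot last (within 0.03 rad of +0.262 if the last is on the gauge's +y side, of -0.262 otherwise) and is at rest, the pin is home within 2 mm, and the loose things are within 20 mm of where they stood (((y of boot_last in the frame of gauge above 0 m and value of joint fence between 0.2318 and 0.2918 rad) or (y of boot_last in the frame of gauge below 0 m and value of joint fence between -0.2918 and -0.2318 rad)) and value of joint plunger below 0.002 m and velocity of joint fence between -0.05 and 0.05 rad/s and distance of each of boot_last, tin, dye_bottle, spool from where it was at the start of the episode below 0.02 m); the robot touches nothing.
It fails at once if the fence is swung the wrong way, away from the boot last (over 0.12 rad) ((y of boot_last in the frame of gauge above 0 m and value of joint fence below -0.12 rad) or (y of boot_last in the frame of gauge below 0 m and value of joint fence above 0.12 rad)).
It fails at once if the fence is swung well past the next hole (over half a hole) (value of joint fence above 0.4 rad or value of joint fence below -0.4 rad).
It fails at once if the gauge is pinched, gripped or forced (finger forces on it over 35 N in all) (contact force between the fingers and gauge above 35 N).
It fails at once if the boot last, glue tin, dye bottle or spool is pushed or lifted more than 20 mm (distance of any of boot_last, tin, dye_bottle, spool from where it was at the start of the episode above 0.02 m).
It also fails if it takes over 35 s, if anything falls off the work surface, if the arm or the gripper's body presses on something with over 40 N, if the wrist force passes 120 N, or if a joint passes its speed limit or range.

## Working session

There is one attempt and no reset: what is moved stays moved. The work goes in short steps, Python scripts to look and compute and a tool call to move; the robot and the scene stay as the last step left them, time stands still between calls to the robot, and variables do not carry over. Pictures are saved under pics/ and viewed, and the job is handed in when it is done.

Besides the shell and the picture viewer there is one more tool, called after "Call:" as name([rows], argument=value, ...), one row to a line, values as JSON. carry_out: Moves the arm, as the interface text tells. Its arguments: {"type":"object","properties":{"deltas":{"type":"array","items":{"type":"array","items":{"type":"array","items":{"type":"number"}}}}},"required":["deltas"]}

```bash
mkdir -p pics; ls; python3 - <<'E'
from cell import bot
import cv2
for n in ["side","top","wrist"]:
    im=bot.snapshot(n); cv2.imwrite(f"pics/{n}0.png",im[:,:,::-1]); 
    m=bot.camera_model(n); print(n,m)
print(bot.state(), bot.grip_depth)
E
```

```text
pics
side {'fx': 466.55727863070075, 'fy': 466.55727863070075, 'cx': 275.9237250026953, 'cy': 203.29361416436484, 'rvec': array([ 0.6199525 , -2.52924256,  1.29114532]), 'tvec': array([0.45598465, 0.15595834, 1.19370322])}
top {'fx': 442.27955664753205, 'fy': 442.27955664753205, 'cx': 281.1022754326739, 'cy': 208.96079568805192, 'rvec': array([ 2.19553987, -2.15251581,  0.13014336]), 'tvec': array([0.08131463, 0.46647745, 0.90390404])}
wrist {'fx': 351.07849939522964, 'fy': 351.07849939522964, 'cx': 279.1331298697873, 'cy': 205.9896884792181, 'rvec': array([-2.37533763,  1.62257192,  0.25183814]), 'tvec': array([-0.54924605, -0.0384189 ,  0.37953821])}
{'time_s': 0.15, 'joints': array([-1.26459914e+00,  3.00365852e-01,  1.52142330e+00, -1.04073761e-05,
        1.32067784e+00, -6.65715306e-02]), 'joint_vel': array([ 0.00054675, -0.00293003, -0.00240874, -0.00196137, -0.00056429,
        0.00224701]), 'joint_torque': array([-2.84559092e-04, -5.43668711e+01, -3.61890435e+01, -8.90335605e-05,
        3.13805031e-03,  6.02147929e-05]), 'eef_pos': array([ 0.20026664, -0.51206432,  0.23084579]), 'eef_rot': array([ 8.25892711e-01, -5.63827136e-01, -3.46973246e-04, -2.65997250e-04]), 'wrist_force': array([-0.23714038,  0.10527138,  0.07867761]), 'wrist_torque': array([ 0.00726845, -0.02636846, -0.05593189]), 'finger_gap': 0.08566893281629225} 0.0187
```

View pics/side0.png

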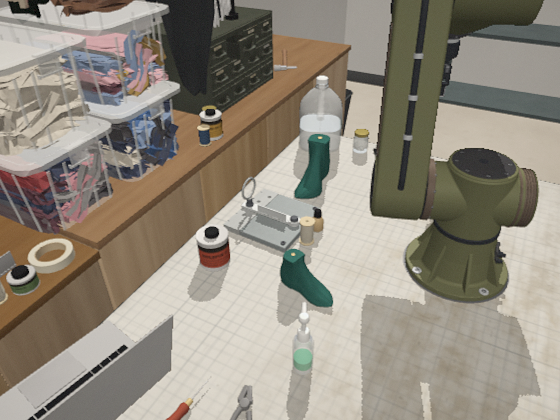

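View pics/top0.png

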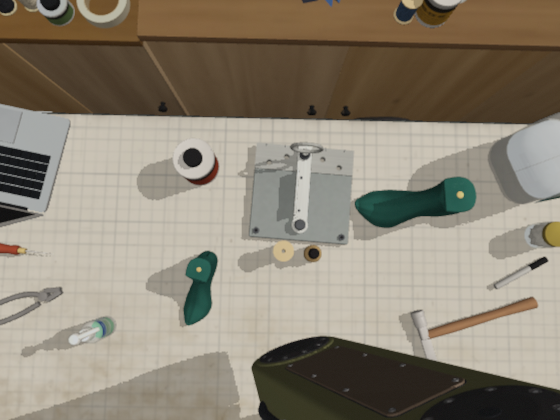

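View pics/wrist0.png

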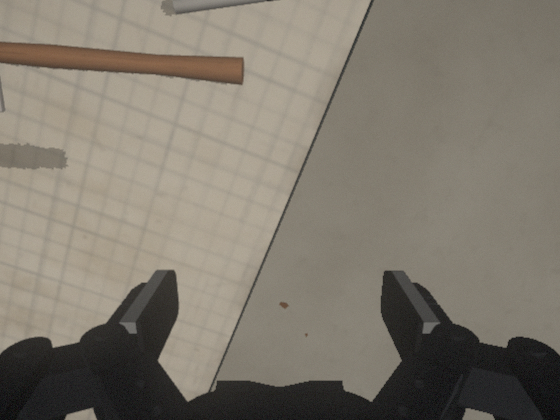

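The top view puts the pivot at about (300,226) and the ring at about (306,150). The larger last is at about (415,205), on the image right, and the tin is at (196,162). I'll zoom in to measure.

```bash
cat > h.py <<'E'
import numpy as np, cv2
from cell import bot
def cam(n):
    m=bot.camera_model(n); K=np.array([[m['fx'],0,m['cx']],[0,m['fy'],m['cy']],[0,0,1]])
    return K,cv2.Rodrigues(m['rvec'])[0],np.array(m['tvec'],float)
def ray(n,u,v,c=None):
    K,R,t=c or cam(n); d=R.T@np.linalg.inv(K)@np.array([u,v,1.]); return -R.T@t,d
def onz(n,u,v,z,c=None):
    o,d=ray(n,u,v,c); return o+d*(z-o[2])/d[2]
def tri(a,b):
    (o1,d1),(o2,d2)=a,b
    A=np.stack([d1,-d2],1); s=np.linalg.lstsq(A,o2-o1,rcond=None)[0]
    p,q=o1+d1*s[0],o2+d2*s[1]; return (p+q)/2,np.linalg.norm(p-q)
def proj(n,P,c=None):
    K,R,t=c or cam(n); p=K@(R@np.array(P)+t); return p[:2]/p[2]
E
python3 - <<'E'
import cv2
a=cv2.imread('pics/top0.png')[130:280,230:370]; cv2.imwrite('pics/top0z.png',cv2.resize(a,(700,600)[:2] if 0 else (560,600),interpolation=cv2.INTER_CUBIC))
a=cv2.imread('pics/side0.png')[165:265,215:335]; cv2.imwrite('pics/side0z.png',cv2.resize(a,(720,600),interpolation=cv2.INTER_CUBIC))
from h import *
print(onz('top',300,226,.04),onz('top',306,150,.1))
for u,v in [(254,147),(352,149),(348,242),(250,240)]: print(onz('top',u,v,.018))
E
```

```text
[0.42868535 0.05126291 0.04      ] [0.57355279 0.04510812 0.1       ]
[0.59755663 0.15099461 0.018     ]
[ 0.59797374 -0.05930952  0.018     ]
[ 0.39855484 -0.05131535  0.018     ]
[0.39873305 0.15431314 0.018     ]
```

View pics/top0z.png

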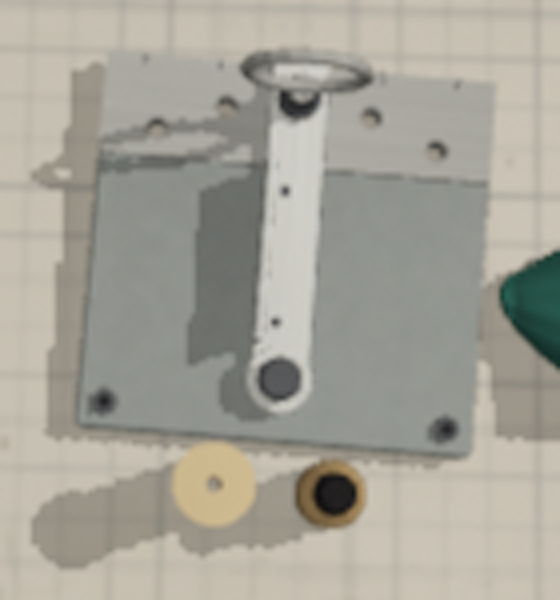

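View pics/side0z.png

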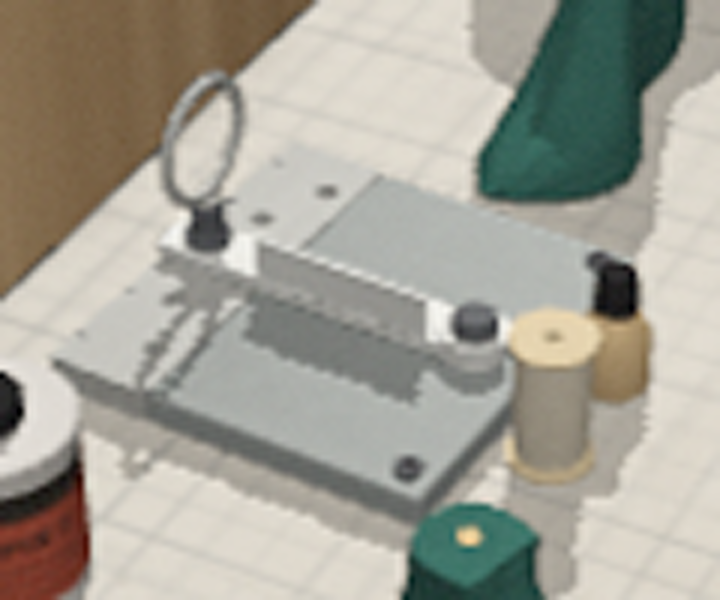

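The pivot cap centre is at about (299.8,224.8), and the base corners are clear in the zoom. The ring centre is at about (306.6,147.5) in the top view and (248.8,188) in the side view. Next I'll solve for the gauge pose.

```bash
python3 - <<'E'
from h import *
T=lambda u,v:(230+u/4,130+v/4)
S=lambda u,v:(215+u/6,165+v/6)
pv=onz('top',*T(279,379),.04); print('pivot top',pv)
print('pivot tri',tri(ray('top',*T(279,379)),ray('side',*S(476,318))))
c=[onz('top',*T(*p),.018) for p in [(108,50),(495,85),(470,457),(80,425)]]
for p in c: print(p)
yaw=[]
for a,b,o in [(3,0,0),(2,1,0),(1,0,-np.pi/2),(2,3,-np.pi/2)]:
    d=c[b]-c[a]; yaw.append(np.degrees(np.arctan2(d[1],d[0])+o)); 
print('yaw edges',yaw)
hs=[onz('top',*T(*p),.018) for p in [(156,127),(227,104),(371,117),(436,150)]]
for h,a in zip(hs,[30,15,-15,-30]):
    d=h-pv; print('hole r',np.hypot(d[0],d[1]),'yaw',np.degrees(np.arctan2(d[1],d[0]))-a)
r,e=tri(ray('top',*T(306.5,70)),ray('side',*S(203,138))); print('ring',r,e)
d=r-pv; print(np.hypot(d[0],d[1]),np.degrees(np.arctan2(d[1],d[0])))
E
```

```text
pivot top [0.43124704 0.05181417 0.04      ]
pivot tri (array([0.43103108, 0.05127491, 0.03493169]), np.float64(0.0012534772784064164))
[0.60754369 0.14482177 0.018     ]
[ 0.59313241 -0.06308478  0.018     ]
[ 0.39382333 -0.0502783   0.018     ]
[0.40657315 0.15451972 0.018     ]
yaw edges [np.float64(-2.7626989788129976), np.float64(-3.676449800442297), np.float64(-3.9651798121070216), np.float64(-3.562383444858067)]
hole r 0.15036851998518394 yaw -3.801184147987012
hole r 0.15102523608818838 yaw -4.037352419473086
hole r 0.15090670483027877 yaw -3.721775092906146
hole r 0.15088472505435765 yaw -3.5401511764528024
ring [0.58138972 0.0426147  0.08559123] 0.0016492190829687724
0.15042424980073335 -3.5062172043129842
```

```bash
python3 - <<'E'
from h import *
from scipy.spatial.transform import Rotation as Ro
s=bot.state(); K,R,t=cam('wrist'); Rt=Ro.from_quat(s['eef_rot'])
print('cam in tool',Rt.inv().apply(-R.T@t-s['eef_pos']),'view dir',Rt.inv().apply(R[2]))
print(Rt.as_matrix())
g=-3.7*np.pi/180
for n,sg in (('x=+y',1),('x=-y',-1)):
    x=np.array([-np.sin(g),np.cos(g),0])*sg; z=np.array([0,0,-1.]);y=np.cross(z,x)
    D=Rt.inv()*Ro.from_matrix(np.stack([x,y,z],1)); print(n,D.as_rotvec(degrees=True))
for P in ([.5807-.12,.042,.25],[.5807,.042,.25]): print(Rt.inv().apply(np.array(P)-s['eef_pos'])*100)
E
```

```text
cam in tool [-0.0006668  -0.07811497 -0.14247561] view dir [6.60834745e-04 3.03155836e-01 9.52940765e-01]
[[ 3.64197682e-01 -9.31321628e-01 -2.73172415e-04]
 [-9.31321258e-01 -3.64197781e-01  8.30636243e-04]
 [-8.73078285e-04 -4.81045166e-05 -9.99999618e-01]]
x=+y [-6.84663343e-02  1.13043776e-02 -1.54941765e+02]
x=-y [8.22678301e-03 4.98265091e-02 2.50582207e+01]
[-42.11793744 -44.43371406  -1.87651157]
[-37.74756526 -55.60957359  -1.87978964]
```

Call:
carry_out([
  [[1, -3, -3.5, -2, 0, 0, 2], [1, -6, -7, -4, 0, 0, 4], [1, -9, -10.5, -4, 0, 0, 6], [1, -12, -14, -4, 0, 0, 8], [1, -15, -17, -4, 0, 0, 10], [1, -18, -20, -4, 0, 0, 12], [1, -21, -23, -4, 0, 0, 14], [1, -24, -26, -4, 0, 0, 16], [1, -27, -29, -4, 0, 0, 18], [1, -30, -32, -4, 0, 0, 20], [1, -33, -35, -4, 0, 0, 22], [1, -36, -38, -4, 0, 0, 25]],
])

```text
time_s: 1.15
eef_pos: [0.4109, -0.0646, 0.2713]
eef_rot: [-0.684, 0.73, 0.0, 0.0]
wrist_force: [-0.3, -1.8, 0.7]
finger_gap: -0.0
```

```bash
cat >> h.py <<'E'
from scipy.spatial.transform import Rotation as Ro
PV=np.array([.431,.0515]); G=-3.7
def pose(tilt,ang=0,back=0,h=.086,r=.150,lat=0):
    """tool axis crosses ring plane at radius r, height h, at fence angle ang(deg); TCP 'back' m before it"""
    a=np.radians(G+ang); t=np.radians(tilt)
    f=np.array([np.cos(a),np.sin(a),0]); l=np.array([-np.sin(a),np.cos(a),0])
    z=np.sin(t)*f+np.array([0,0,-np.cos(t)]); x=-l; y=np.cross(z,x)
    c=np.array([*PV,h])+f*r+l*lat
    return c-z*back, Ro.from_matrix(np.stack([x,y,z],1))
def delta(P,R,s=None):
    s=s or bot.state(); q=Ro.from_quat(s['eef_rot'])
    return np.round(q.inv().apply(P-s['eef_pos'])*100,2), np.round((q.inv()*R).as_rotvec(degrees=True),2)
E
python3 - <<'E'
from h import *
s=bot.state(); print(s['joints'],s['wrist_force'])
print(delta(*pose(45,back=.12))); print(delta(*pose(55,back=.09)))
print(pose(45,back=.12)[0],pose(55,back=.09)[0])
E
```

```text
[-2.44433385e-01 -3.80736548e-02  1.80883387e+00  7.52657155e-04
  1.37084139e+00  1.39127451e+00] [-0.32223968 -1.82362381  0.71031972]
(array([-11.71,  -7.77,  10.06]), array([ 4.499e+01,  3.000e-02, -4.000e-02]))
(array([-11.71,  -8.88,  13.38]), array([ 5.499e+01,  3.000e-02, -5.000e-02]))
[0.49601139 0.0472959  0.17085281] [0.50711733 0.04657771 0.13762188]
```

Call:
carry_out([
  [[1, -2, -1, 0, 5, 0, 0], [1, -4, -2, 0.5, 10, 0, 0], [1, -6, -3, 1, 15, 0, 0], [1, -8, -4, 1.5, 20, 0, 0], [1, -10, -5, 2, 25, 0, 0], [1, -11.7, -6, 3, 30, 0, 0], [1, -11.7, -7, 4, 35, 0, 0], [1, -11.7, -7.8, 5, 40, 0, 0], [1, -11.7, -7.8, 6, 45, 0, 0], [1, -11.7, -7.8, 6, 45, 0, 0], [1, -11.7, -7.8, 6, 45, 0, 0]],
])

```text
time_s: 2.07
eef_pos: [0.4958, 0.047, 0.2108]
eef_rot: [-0.632, 0.675, -0.278, 0.26]
wrist_force: [-0.8, 0.4, 0.6]
finger_gap: -0.0003
```

```bash
python3 - <<'E'
from h import *
s=bot.state(); print(s['joints'],s['wrist_force'],s['eef_pos'])
c=cam('wrist')
cv2.imwrite('pics/w1.png',bot.snapshot('wrist')[:,:,::-1])
cv2.imwrite('pics/s1.png',bot.snapshot('side')[:,:,::-1])
a=np.radians(G); 
print(proj('wrist',[.431+.15*np.cos(a),.0515+.15*np.sin(a),.086],c))
print(delta(*pose(45,back=.06)),delta(*pose(55,back=.06)))
E
```

```text
[ 0.06668793 -0.09548498  2.18891158 -0.33445468  0.28633807  1.9865269 ] [-0.83048455  0.41567123  0.55347639] [0.49575538 0.04704495 0.21084136]
[279.33531997 219.72936455]
(array([-0.03,  3.01,  8.89]), array([ 0.06, -0.03, -0.07])) (array([-0.03,  4.05,  8.98]), array([10.06, -0.03, -0.07]))
```

View pics/w1.png

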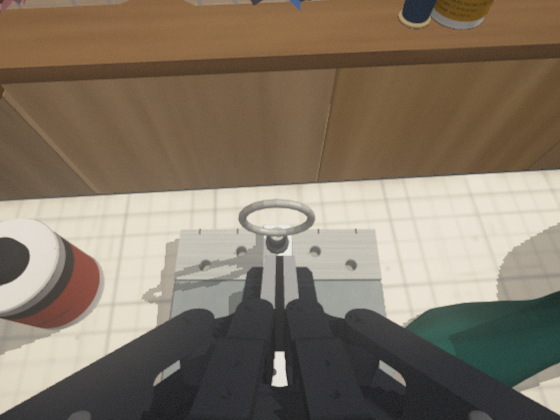

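View pics/s1.png

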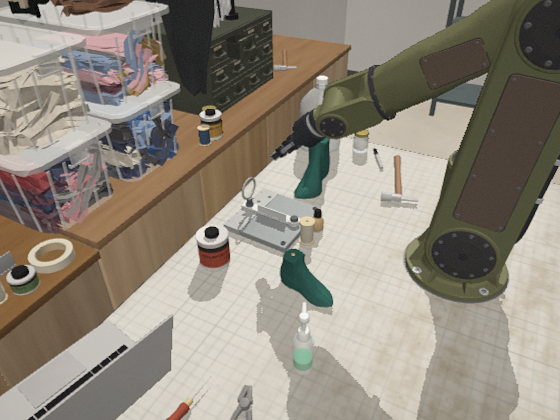

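The ring spans x 239–315 and y 199–237 in the wrist view, so its centre is about (277,218). I predicted (279,220), which agrees. Since q5 is getting small, I'll fit the arm kinematics to pick a safe tilt and yaw.

```bash
cat > kin.py <<'E'
from h import *
from scipy.optimize import least_squares
D=[([-1.26459914,.300365852,1.52142330,-1e-5,1.32067784,-.0665715306],[.20026664,-.51206432,.23084579]),
([-.244433385,-.0380736548,1.80883387,.00075,1.37084139,1.39127451],[.4109,-.0646,.2713]),
([.06668793,-.09548498,2.18891158,-.33445468,.28633807,1.9865269],[.49575538,.04704495,.21084136])]
def fk(q,p):
    a,h,L1,e,L2,L3=p
    Ry=lambda t:Ro.from_euler('y',t)
    Rz=lambda t:Ro.from_euler('z',t)
    R=Rz(q[0]); P=R.apply([a,0,h]); R=R*Ry(q[1]); P=P+R.apply([0,0,L1])
    R=R*Ry(q[2]); P=P+R.apply([e,0,L2]); R=R*Rz(q[3])*Ry(q[4])*Rz(q[5]); P=P+R.apply([0,0,L3]); return P,R
def fit():
    f=lambda p:np.concatenate([fk(q,p)[0]-np.array(x) for q,x in D]+[1e-3*np.array([p[3]])])
    return least_squares(f,[0,.3,.4,0,.4,.2])
S=fit(); p=S.x
def ik(P,R,q0):
    f=lambda q:np.concatenate([10*(fk(q,p)[0]-P),(fk(q,p)[1].inv()*R).as_rotvec()])
    lo=[-3.03,-.79,.23,-1.04,0,-2.55];hi=[3.03,2.21,2.52,4.18,3.07,2.55]
    r=least_squares(f,np.clip(q0,np.array(lo)+1e-3,np.array(hi)-1e-3),bounds=(lo,hi)); return r.x,np.abs(r.fun).max()
E
python3 - <<'E'
from kin import *
print(p,np.abs(S.fun).max())
q,x=D[2]; s=bot.state(); print((fk(q,p)[1].inv()*Ro.from_quat(s['eef_rot'])).as_rotvec())
def pose2(tilt,ang,yaw,back,h):
    a=np.radians(G+ang); c=np.array([*PV,h])+.15*np.array([np.cos(a),np.sin(a),0])
    P,R=pose(tilt,ang=yaw-G); z=R.as_matrix()[:,2]; return c-z*back,R
for tilt in (35,40,45,50):
  for y0,y1 in ((-3.7,-18.7),(-3.7,-3.7),(0,-8),(4,-1)):
    print(tilt,y0,y1)
    q0=q
    for ang,yaw,back,h in ((0,y0,.06,.086),(0,y0,-.025,.086),(0,y0,-.025,.11),(-15,y1,-.025,.11),(-15,y1,.06,.086)):
        q0,e=ik(*pose2(tilt,ang,yaw,back,h),q0); print('   ',np.round(q0,2),round(e,4))
E
```

```text
[ 0.37647752 -0.55780004  0.34371149 -0.43290869 -0.03678685 -0.04387578] 0.03546018163809522
[-1.34763031e-04 -4.91478713e-03 -3.14088097e+00]
35 -3.7 -18.7
    [ 0.08 -0.19  2.52  2.43  0.    2.4 ] 0.1903
    [ 0.06 -0.08  2.52  3.62  0.18  1.18] 0.5623
    [ 0.06 -0.1   2.52  4.09  0.1   0.71] 0.3931
    [-0.01 -0.11  2.52  4.18  0.19  0.76] 0.4056
    [ 0.02 -0.19  2.52  4.18  0.1   0.78] 0.2388
35 -3.7 -3.7
    [ 0.08 -0.19  2.52  2.43  0.    2.4 ] 0.1903
    [ 0.06 -0.08  2.52  3.62  0.18  1.18] 0.5623
    [ 0.06 -0.1   2.52  4.09  0.1   0.71] 0.3931
    [ 0.   -0.11  2.52  3.75  0.07  1.01] 0.4212
    [ 0.01 -0.2   2.52  4.15  0.    0.62] 0.2071
35 0 -8
    [ 0.08 -0.19  2.52  2.37  0.    2.4 ] 0.1949
    [ 0.07 -0.08  2.52  3.41  0.17  1.35] 0.5614
    [ 0.07 -0.1   2.52  3.75  0.07  1.01] 0.3922
    [-0.   -0.11  2.52  4.13  0.1   0.68] 0.4223
    [ 0.01 -0.2   2.52  4.18  0.01  0.65] 0.2057
35 4 -1
    [ 0.07 -0.19  2.52  2.25  0.    2.46] 0.1966
    [ 0.07 -0.08  2.52  3.15  0.16  1.56] 0.561
    [ 0.07 -0.1   2.52  3.16  0.06  1.55] 0.3919
    [ 0.   -0.11  2.52  3.37  0.
[... 2432 characters left out ...]
    [ 0.06 -0.08  2.52  3.41  0.39  1.38] 0.4244
    [ 0.06 -0.09  2.52  3.49  0.29  1.3 ] 0.2562
    [-0.   -0.1   2.52  3.33  0.28  1.43] 0.2834
    [ 0.01 -0.21  2.52  3.53  0.15  1.23] 0.2303
50 0 -8
    [ 0.07 -0.2   2.52  3.53  0.16  1.23] 0.2086
    [ 0.07 -0.08  2.52  3.28  0.38  1.47] 0.4233
    [ 0.07 -0.09  2.52  3.33  0.28  1.43] 0.2551
    [-0.01 -0.1   2.52  3.51  0.29  1.29] 0.2846
    [ 0.01 -0.21  2.52  3.86  0.18  0.95] 0.2301
50 4 -1
    [ 0.07 -0.2   2.52  3.15  0.15  1.56] 0.2087
    [ 0.07 -0.08  2.52  3.15  0.38  1.57] 0.4229
    [ 0.07 -0.09  2.52  3.15  0.28  1.57] 0.2547
    [ 0.   -0.1   2.52  3.2   0.28  1.52] 0.283
    [ 0.01 -0.21  2.52  3.28  0.14  1.45] 0.2304
```

```bash
python3 - <<'E'
import re
t=open('kin.py').read()
t=t.replace("return least_squares(f,[0,.3,.4,0,.4,.2])","""
    best=None
    rng=np.random.default_rng(0)
    for i in range(30):
        r=least_squares(f,rng.uniform([0,.2,.2,-.1,.2,.1],[.1,.5,.6,.1,.6,.35]),bounds=([-.05,.1,.2,-.3,.2,.08],[.3,.6,.7,.3,.7,.45]))
        if best is None or r.cost<best.cost: best=r
    return best""")
t=t.replace("Rz(q[5]); P","Rz(q[5]+np.pi); P")
open('kin.py','w').write(t)
E
python3 - <<'E'
from kin import *
print(p,np.round(S.fun,4))
E
```

```text
[ 0.08454519  0.1         0.38400834 -0.03619677  0.34967375  0.18077471] [-0.0358 -0.0083  0.0034 -0.0035 -0.0369 -0.0023 -0.0006 -0.0308 -0.0001
 -0.    ]
```

```bash
sed -i 's/a,h,L1,e,L2,L3=p/a,h,L1,e,L2,L3,dy=p/; s/apply(\[a,0,h\])/apply([a,dy,h])/; s/\.35\]),bounds/.35,.0]+0*0 if 0 else [.1,.5,.6,.1,.6,.35,.05]),bounds/; s/\[0,.2,.2,-.1,.2,.1\]/[0,.2,.2,-.1,.2,.1,-.05]/; s/\[-.05,.1,.2,-.3,.2,.08\]/[-.05,.1,.2,-.3,.2,.08,-.1]/; s/.7,.45\])/.7,.45,.1])/' kin.py; sed -i 's/\[.1,.5,.6,.1,.6,.35,.0\]+0\*0 if 0 else //' kin.py
python3 - <<'E'
from kin import *
print(p,np.round(S.fun,4))
q,x=D[2]
def pose2(tilt,ang,yaw,back,h):
    a=np.radians(G+ang); c=np.array([*PV,h])+.15*np.array([np.cos(a),np.sin(a),0])
    P,R=pose(tilt,ang=yaw-G); z=R.as_matrix()[:,2]; return c-z*back,R
for tilt in (35,40,45,50):
  for y0,y1 in ((-3.7,-18.7),(-3.7,-3.7),(0,-8)):
    print(tilt,y0,y1)
    q0=q
    for ang,yaw,back,h in ((0,y0,.06,.086),(0,y0,-.025,.086),(0,y0,-.025,.11),(-15,y1,-.025,.11),(-15,y1,.06,.086)):
        q0,e=ik(*pose2(tilt,ang,yaw,back,h),q0); print('   ',np.round(q0,2),round(e,4))
E
```

```text
[2.35421690e-04 2.20858874e-01 4.24131127e-01 4.07048072e-02
 4.47227527e-01 2.44652295e-01 3.65890501e-02] [-0. -0. -0.  0.  0.  0.  0.  0.  0.  0.]
35 -3.7 -18.7
    [ 0.04  0.18  2.04 -0.19  0.32  1.84] 0.0
    [ 0.03  0.41  1.95 -0.29  0.19  1.94] 0.0
    [ 0.03  0.36  1.94 -0.23  0.24  1.87] 0.0
    [ 0.02  0.36  1.94 -0.66  0.32  2.48] 0.0
    [ 0.06  0.18  2.03 -0.57  0.41  2.42] 0.0
35 -3.7 -3.7
    [ 0.04  0.18  2.04 -0.19  0.32  1.84] 0.0
    [ 0.03  0.41  1.95 -0.29  0.19  1.94] 0.0
    [ 0.03  0.36  1.94 -0.23  0.24  1.87] 0.0
    [-0.06  0.34  1.97 -0.02  0.22  1.6 ] 0.0
    [-0.06  0.16  2.07 -0.02  0.31  1.6 ] 0.0
35 0 -8
    [ 0.01  0.18  2.04 -0.02  0.31  1.6 ] 0.0
    [ 0.01  0.41  1.95 -0.04  0.18  1.62] 0.0
    [ 0.01  0.36  1.94 -0.03  0.23  1.61] 0.0
    [-0.03  0.34  1.96 -0.26  0.23  1.91] 0.0
    [-0.02  0.16  2.06 -0.22  0.32  1.87] 0.0
40 -3.7 -18.7
    [ 0.05  0.17  2.1  -0.39  0.19  2.04] 0.0
    [ 0.03  0.41  1.99 -0.9   0.08  2.54] 0.0
    [ 0.03  0.36  1.98 -0.53  0.12  2.17] 0.0
    [ 0.01  0.35  1.97 -0.74  0.26  2.55] 0.0456
    [ 0.06  0.17  2.08 -
[... 1336 characters left out ...]
 0.01  0.4   2.   -0.93  0.    2.55] 0.1362
    [ 0.01  0.35  2.02 -0.93  0.    2.55] 0.1005
    [-0.03  0.34  2.   -0.78  0.14  2.55] 0.1645
    [ 0.02  0.16  2.15 -0.76  0.18  2.55] 0.1586
50 -3.7 -3.7
    [ 0.02  0.16  2.18 -0.92  0.01  2.55] 0.0817
    [ 0.01  0.4   2.   -0.93  0.    2.55] 0.1362
    [ 0.01  0.35  2.02 -0.93  0.    2.55] 0.1005
    [-0.06  0.34  2.04 -0.97  0.    2.55] 0.1042
    [-0.06  0.15  2.2  -0.97  0.    2.55] 0.0796
50 0 -8
    [ 0.01  0.16  2.18 -0.78  0.    2.35] 0.0771
    [ 0.01  0.4   2.   -0.95  0.    2.52] 0.135
    [ 0.01  0.35  2.02 -0.97  0.    2.55] 0.0993
    [-0.06  0.34  2.04 -0.93  0.    2.55] 0.1057
    [-0.05  0.15  2.2  -0.92  0.01  2.55] 0.0862
```

```bash
cat > hook.py <<'E'
from kin import *
def hook(tilt,ang,yaw,past,h,off=.050,tipback=.013,r=.150,lat=0):
    """-x finger centreline crosses the ring plane at height h (fence angle ang deg), its tip 'past' m beyond; yaw world deg of tool"""
    a=np.radians(G+ang); c=np.array([*PV,h])+r*np.array([np.cos(a),np.sin(a),0])+lat*np.array([-np.sin(a),np.cos(a),0])
    y=np.radians(yaw); t=np.radians(tilt); f=np.array([np.cos(y),np.sin(y),0]); u=np.array([0,0,1.])
    z=np.sin(t)*f-np.cos(t)*u; x=np.cos(t)*f+np.sin(t)*u; Y=np.cross(z,x)
    return c+z*past+off*x+tipback*z, Ro.from_matrix(np.stack([x,Y,z],1))
E
python3 - <<'E'
from hook import *
q=np.array(D[2][0]); 
for tilt in (35,40,45,50):
  for y0,y1 in ((-3.7,-18.7),(-3.7,-3.7),(0,-8),(8,0)):
    print(tilt,y0,y1)
    q0=q*[1,1,1,1,1,.1]
    for ang,yaw,past,h in ((0,y0,-.08,.086),(0,y0,.02,.086),(0,y0,.02,.12),(-15,y1,.02,.12),(-15,y1,-.08,.086)):
        q0,e=ik(*hook(tilt,ang,yaw,past,h),q0); print('   ',np.round(q0,2),round(e,4))
E
```

```text
35 -3.7 -18.7
    [ 0.03  0.2   1.92 -0.14  0.42  0.2 ] 0.0
    [ 0.02  0.44  1.82 -0.18  0.28  0.24] 0.0
    [ 0.02  0.39  1.8  -0.14  0.35  0.21] 0.0
    [-0.01  0.38  1.81 -0.47  0.4   0.69] 0.0
    [ 0.02  0.2   1.92 -0.44  0.48  0.69] 0.0
35 -3.7 -3.7
    [ 0.03  0.2   1.92 -0.14  0.42  0.2 ] 0.0
    [ 0.02  0.44  1.82 -0.18  0.28  0.24] 0.0
    [ 0.02  0.39  1.8  -0.14  0.35  0.21] 0.0
    [-0.06  0.37  1.83 -0.01  0.34  0.02] 0.0
    [-0.06  0.18  1.95 -0.01  0.41  0.02] 0.0
35 0 -8
    [ 0.01  0.19  1.92 -0.02  0.41  0.03] 0.0
    [ 0.01  0.44  1.82 -0.02  0.27  0.03] 0.0
    [ 0.01  0.38  1.8  -0.02  0.34  0.03] 0.0
    [-0.04  0.37  1.83 -0.16  0.34  0.23] 0.0
    [-0.03  0.18  1.94 -0.15  0.42  0.23] 0.0
35 8 0
    [-0.03  0.19  1.92  0.24  0.43 -0.36] 0.0
    [-0.01  0.44  1.82  0.31  0.29 -0.42] 0.0
    [-0.01  0.38  1.8   0.25  0.36 -0.36] 0.0
    [-0.07  0.37  1.83  0.12  0.34 -0.17] 0.0
    [-0.08  0.17  1.95  0.11  0.41 -0.16] 0.0
40 -3.7 -18.7
    [ 0.04  0.17  1.99 -0.23  0.29  0.3 ] 0.0
    [ 0.02  0.43  1.87 -0.36  0.16  0.42] 0.0
    [ 0.02  0.37  1.85 -0.25  0.
[... 2098 characters left out ...]
.08  1.11] 0.0202
    [ 0.01  0.4   1.93 -1.04  0.03  1.09] 0.0722
    [ 0.02  0.34  1.93 -1.04  0.06  1.1 ] 0.0322
    [-0.06  0.32  1.97 -1.04  0.    1.04] 0.0195
    [-0.05  0.11  2.15 -1.04  0.01  1.05] 0.0007
50 0 -8
    [ 0.01  0.13  2.13 -1.04  0.01  1.04] 0.0
    [ 0.01  0.4   1.93 -1.04  0.    1.05] 0.0639
    [ 0.01  0.34  1.94 -1.04  0.    1.05] 0.0149
    [-0.04  0.32  1.95 -1.04  0.06  1.1 ] 0.0381
    [-0.02  0.12  2.13 -1.04  0.09  1.12] 0.0243
50 8 0
    [-0.06  0.13  2.13  1.47  0.16 -1.6 ] 0.0
    [-0.03  0.41  1.96  2.21  0.16 -2.32] 0.0
    [-0.03  0.34  1.95  1.7   0.13 -1.81] 0.0
    [-0.07  0.32  1.98  2.06  0.06 -2.11] 0.0
    [-0.09  0.11  2.15  1.5   0.07 -1.56] 0.0
```

```bash
python3 - <<'E'
from hook import *
for past in (-.11,-.08):
    P,R=hook(40,0,-3.7,past,.086); print(P,delta(P,R))
E
```

```text
[0.55668929 0.04337204 0.19244569] (array([-0.03, -2.81,  5.66]), array([ -3.86,  -3.9 , -90.01]))
[0.57593273 0.04212762 0.16946436] (array([-0.04, -2.55,  8.64]), array([ -3.86,  -3.9 , -90.01]))
```

Call:
carry_out([
  [[1, 0, -0.5, 0, -0.3, -0.3, -7], [1, 0, -1, 0, -0.6, -0.6, -14], [1, 0, -1.5, 0, -0.9, -0.9, -21], [1, 0, -2, 0, -1.2, -1.2, -28], [1, 0, -2.5, 0, -1.5, -1.5, -35], [0.5, 0, -2.8, 0, -1.8, -1.8, -42], [0, 0, -2.8, 0.5, -2.1, -2.1, -49], [0, 0, -2.8, 1, -2.4, -2.4, -56], [0, 0, -2.8, 2, -2.7, -2.7, -63], [0, 0, -2.8, 3, -3, -3, -70], [0, 0, -2.8, 4, -3.3, -3.3, -77], [0, 0, -2.8, 5, -3.6, -3.6, -84]],
])

```text
time_s: 3.17
eef_pos: [0.553, 0.0432, 0.1981]
eef_rot: [0.936, -0.076, 0.344, -0.008]
wrist_force: [-0.6, 0.2, 0.0]
finger_gap: 0.0827
```

```bash
python3 - <<'E'
from hook import *
s=bot.state(); print(s['joints'],s['finger_gap'],s['wrist_force'])
for past in (-.11,-.08):
    P,R=hook(40,0,-3.7,past,.086); print(P,delta(P,R))
cv2.imwrite('pics/s2.png',bot.snapshot('side')[:,:,::-1])
E
```

```text
[ 0.04000605  0.07067394  2.02465996 -0.18590396  0.35131809  0.35398841] 0.08273756132735817 [-0.57756171  0.20981578  0.04339012]
[0.55668929 0.04337204 0.19244569] (array([-0.09, -0.03,  0.66]), array([-0.24, -0.26, -5.69]))
[0.57593273 0.04212762 0.16946436] (array([-0.1 , -0.02,  3.66]), array([-0.24, -0.26, -5.69]))
```

View pics/s2.png

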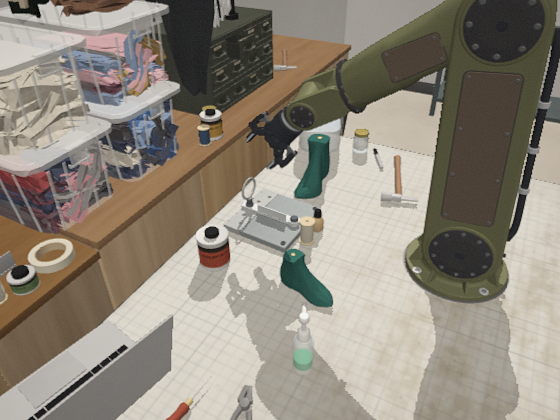

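```bash
python3 - <<'E'
from hook import *
for u in (200,305,400): print(onz('top',u,117,0.0), onz('top',u,117,0.13))
for gap in (.083,.05,.035):
  o=gap/2+.00725
  P,R=hook(40,0,-3.7,.02,.086,off=o,tipback=.01); x,_,z=R.as_matrix().T
  print(gap,'upper back tip',P+x*(gap/2+.0145)-.01*z,'body corner',P-.073*z+x*.043, P-.073*z-x*.043)
E
python3 -c "
import cv2
a=cv2.imread('pics/top0.png')[90:190,220:400]; cv2.imwrite('pics/z.png',cv2.resize(a,None,fx=4,fy=4))"
```

```text
[0.66647257 0.27197405 0.        ] [0.62537319 0.24875489 0.13      ]
[0.67198877 0.04144996 0.        ] [0.63013171 0.04989414 0.13      ]
[ 0.67701559 -0.16862322  0.        ] [ 0.63446808 -0.13132471  0.13      ]
0.083 upper back tip [0.6735922  0.03581227 0.13801111] body corner [0.62324317 0.03906819 0.17791567] [0.55750066 0.04331957 0.12263594]
0.05 upper back tip [0.64836542 0.03744361 0.11679912] body corner [0.61062978 0.03988386 0.16730968] [0.54488727 0.04413524 0.11202994]
0.035 upper back tip [0.63689871 0.03818513 0.10715731] body corner [0.60489642 0.04025462 0.16248877] [0.53915392 0.044506   0.10720904]
```

View pics/z.png

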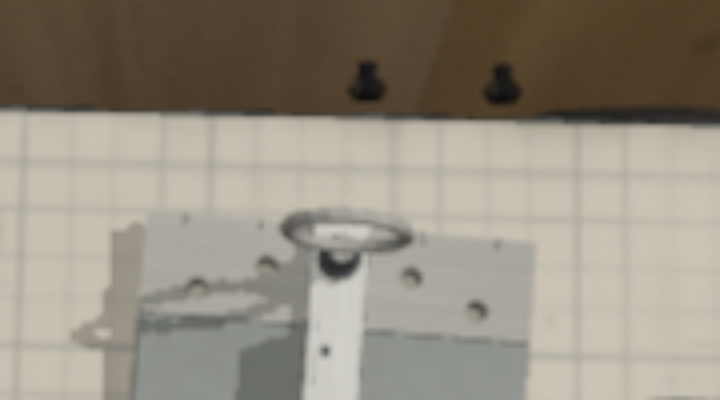

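Call:
carry_out([
  [[0.55, 0, 0, 0, -0.2, -0.2, -3], [0.55, 0, 0, 0, -0.2, -0.3, -5.7], [0.55, 0, 0, 0, -0.2, -0.3, -5.7], [0.55, 0, 0, 0, -0.2, -0.3, -5.7]],
])

```text
time_s: 3.55
eef_pos: [0.5538, 0.043, 0.1977]
eef_rot: [0.94, -0.028, 0.341, 0.012]
wrist_force: [1.1, -0.2, -0.4]
finger_gap: 0.0392
```

```bash
python3 - <<'E'
from hook import *
s=bot.state(); print(s['joints'],s['finger_gap'],s['wrist_force'])
o=s['finger_gap']/2+.00725
for past in (-.06,-.05,-.01,.02):
    P,R=hook(40,0,-3.7,past,.086,off=o,tipback=.005); print(P,delta(P,R))
c=cam('wrist');cv2.imwrite('pics/w3.png',bot.snapshot('wrist')[:,:,::-1])
cv2.imwrite('pics/t3.png',bot.snapshot('top')[:,:,::-1])
x,y,z=Ro.from_quat(s['eef_rot']).as_matrix().T
print('finger tip px',proj('wrist',s['eef_pos']-x*o-.005*z,c))
for b in np.arange(0,360,45):
    a=np.radians(G); e=np.array([-np.sin(a),np.cos(a),0]); 
    P=np.array([*PV,.086])+.15*np.array([np.cos(a),np.sin(a),0])+.0305*(np.cos(np.radians(b))*e+np.sin(np.radians(b))*np.array([0,0,1])); print(b,proj('wrist',P,c))
E
```

```text
[ 0.04145323  0.07428712  2.01876492 -0.19247742  0.36108136  0.25633972] 0.03922606309565157 [ 1.10639414 -0.16895374 -0.40878657]
[0.5659431  0.04277362 0.14539967] (array([-2.42, -0.06,  4.8 ]), array([-0.02,  0.1 ,  0.31]))
[0.57235758 0.04235882 0.13773922] (array([-2.42, -0.06,  5.8 ]), array([-0.02,  0.1 ,  0.31]))
[0.59801549 0.04069959 0.10709745] (array([-2.41, -0.06,  9.8 ]), array([-0.02,  0.1 ,  0.31]))
[0.61725892 0.03945518 0.08411611] (array([-2.41, -0.06, 12.8 ]), array([-0.02,  0.1 ,  0.31]))
finger tip px [217.88899929 280.73103766]
0 [206.98995846 163.96386819]
45 [223.58700111 181.96090511]
90 [231.97606042 215.8019662 ]
135 [226.18159455 241.3664725 ]
180 [211.55879688 243.41294759]
225 [197.39462376 224.58462467]
270 [190.33796548 196.13569997]
315 [193.69133788 171.36896344]
```

View pics/w3.png

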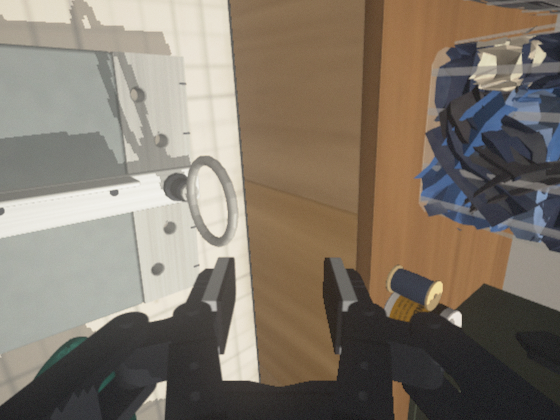

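View pics/t3.png

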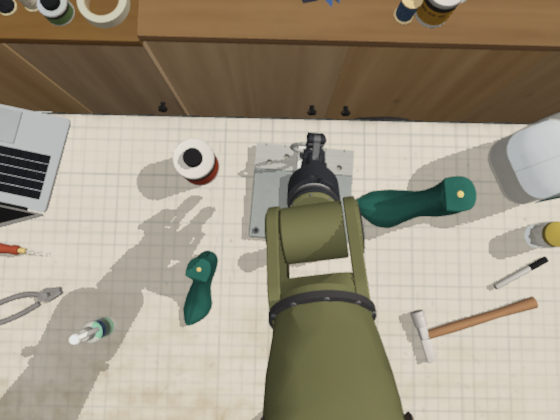

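Call:
carry_out([
  [[0.55, -0.8, 0, 0.5, 0, 0, 0], [0.55, -1.6, 0, 1.5, 0, 0, 0], [0.55, -2.4, 0, 3, 0, 0.1, 0.3], [0.55, -2.4, -0.1, 4.5, 0, 0.1, 0.3], [0.55, -2.4, -0.1, 5.8, 0, 0.1, 0.3], [0.55, -2.4, -0.1, 5.8, 0, 0.1, 0.3]],
])

```text
time_s: 4.15
eef_pos: [0.5721, 0.0426, 0.1351]
eef_rot: [0.94, -0.03, 0.34, 0.011]
wrist_force: [0.1, -0.5, -0.1]
finger_gap: 0.0383
```

```bash
python3 - <<'E'
from hook import *
s=bot.state(); print(s['joints'],s['finger_gap'],s['wrist_force'])
o=s['finger_gap']/2+.00725
for past in (-.05,-.01,.02):
    P,R=hook(40,0,-3.7,past,.086,off=o,tipback=.005); print(P,delta(P,R))
cv2.imwrite('pics/w4.png',bot.snapshot('wrist')[:,:,::-1])
a=bot.snapshot('side')[130:250,190:350,::-1]; cv2.imwrite('pics/s4.png',cv2.resize(a,None,fx=5,fy=5))
E
```

```text
[ 0.03869421  0.22302592  2.02336875 -0.31690084  0.21319118  0.38971609] 0.03827398562701596 [ 0.09546537 -0.48492588 -0.06253205]
[0.57199367 0.04238235 0.13743323] (array([ 0.14,  0.03, -0.19]), array([-0.  ,  0.18, -0.01]))
[0.59765158 0.04072313 0.10679145] (array([0.15, 0.03, 3.81]), array([-0.  ,  0.18, -0.01]))
[0.61689501 0.03947871 0.08381012] (array([0.16, 0.03, 6.81]), array([-0.  ,  0.18, -0.01]))
```

View pics/w4.png

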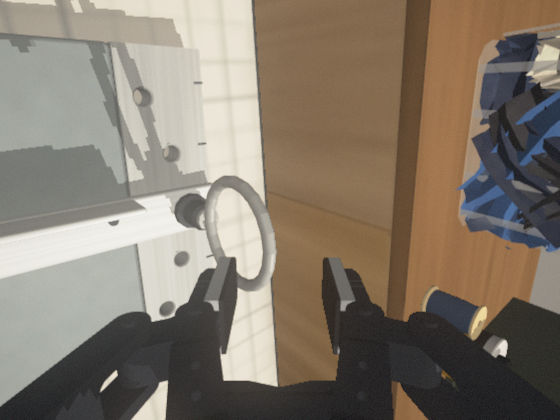

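View pics/s4.png

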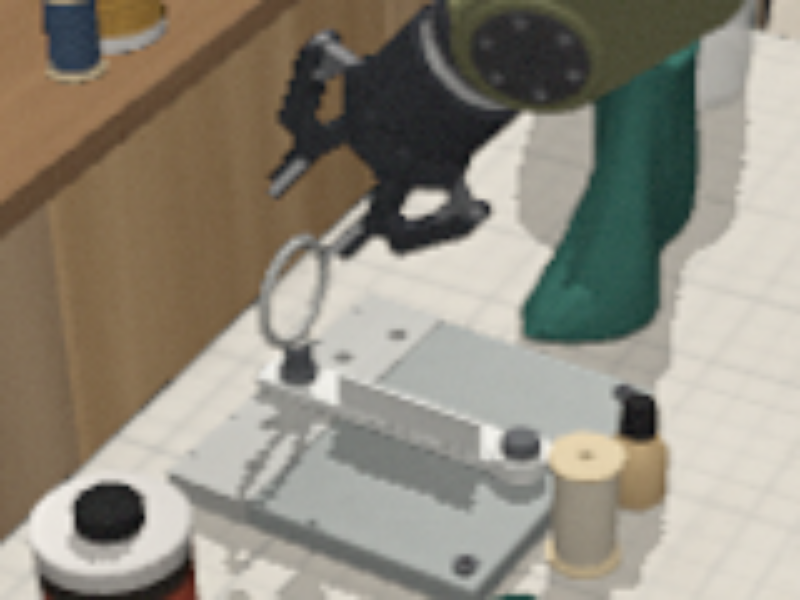

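Call:
carry_out([
  [[0.55, 0.1, 0, 0.8, 0, 0.2, 0], [0.55, 0.1, 0, 1.6, 0, 0.2, 0], [0.55, 0.1, 0, 2.4, 0, 0.2, 0], [0.55, 0.1, 0, 3.2, 0, 0.2, 0], [0.55, 0.1, 0, 3.8, 0, 0.2, 0], [0.55, 0.1, 0, 4.4, 0, 0.2, 0], [0.55, 0.1, 0, 4.8, 0, 0.2, 0], [0.55, 0.1, 0, 4.8, 0, 0.2, 0]],
])

```text
time_s: 4.92
eef_pos: [0.6036, 0.0406, 0.1]
eef_rot: [0.939, -0.03, 0.342, 0.011]
wrist_force: [0.5, 0.8, 0.3]
finger_gap: 0.0381
```

```bash
python3 - <<'E'
from hook import *
s=bot.state(); print(s['joints'],s['finger_gap'],s['wrist_force'])
o=s['finger_gap']/2+.00725
for past in (0,.02,):
    P,R=hook(40,0,-3.7,past,.086,off=o,tipback=.005); print(P,delta(P,R))
cv2.imwrite('pics/w5.png',bot.snapshot('wrist')[:,:,::-1])
a=bot.snapshot('side')[130:250,190:350,::-1]; cv2.imwrite('pics/s5.png',cv2.resize(a,None,fx=5,fy=5))
E
```

```text
[ 0.0316479   0.34969197  1.96261152 -0.43917068  0.14594363  0.50848797] 0.03812401616800091 [0.46817185 0.75022408 0.26275553]
[0.60400874 0.04031203 0.09908281] (array([-0.02,  0.02,  0.1 ]), array([-0.  , -0.07,  0.02]))
[0.61683769 0.03948242 0.08376192] (array([-0.03,  0.02,  2.1 ]), array([-0.  , -0.07,  0.02]))
```

View pics/w5.png

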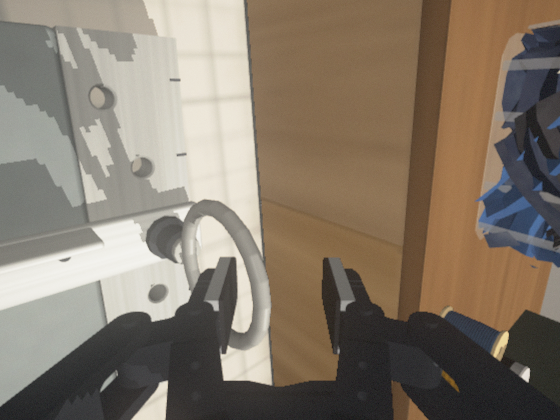

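View pics/s5.png

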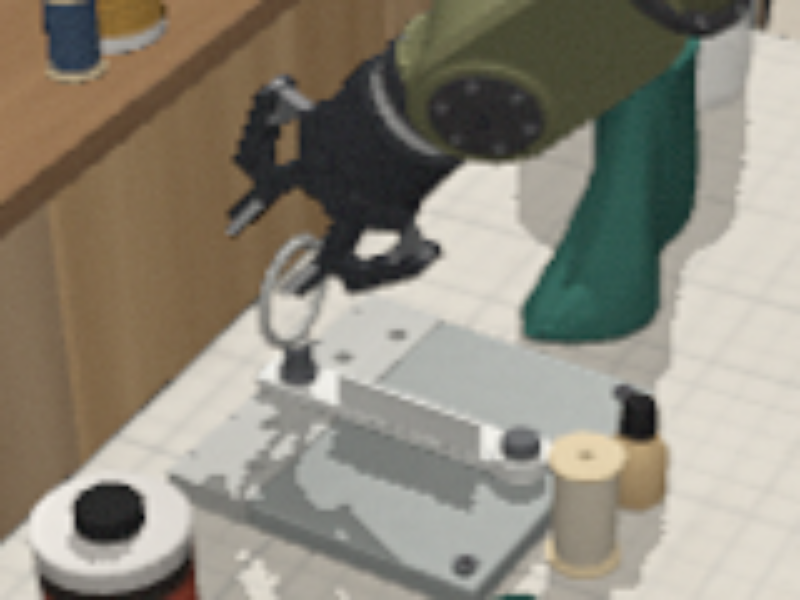

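The finger tip is at about (300,290) in the side crop, just inside the ring opening, and the wrist force is near zero. Pushing 2 cm further in.

Call:
carry_out([
  [[0.55, 0, 0, 0.6, 0, 0, 0], [0.55, 0, 0, 1.2, 0, 0, 0], [0.55, 0, 0, 1.7, 0, 0, 0], [0.55, 0, 0, 2.1, 0, 0, 0], [0.55, 0, 0, 2.1, 0, 0, 0]],
])

```text
time_s: 5.43
eef_pos: [0.6171, 0.0397, 0.0837]
eef_rot: [0.939, -0.03, 0.342, 0.011]
wrist_force: [-0.7, 0.0, -1.1]
finger_gap: 0.0385
```

```bash
python3 - <<'E'
from hook import *
s=bot.state(); print(s['joints'],s['finger_gap'],s['wrist_force'])
o=s['finger_gap']/2+.00725
for h in (.086,.094,.1,.11):
    P,R=hook(40,0,-3.7,.02,h,off=o,tipback=.005); print(P,delta(P,R))
cv2.imwrite('pics/w6.png',bot.snapshot('wrist')[:,:,::-1])
a=bot.snapshot('side')[130:250,190:350,::-1]; cv2.imwrite('pics/s6.png',cv2.resize(a,None,fx=5,fy=5))
E
```

```text
[ 0.02886106  0.40516461  1.93237496 -0.51217267  0.12282607  0.58017425] 0.03853987569181484 [-0.71506652  0.01079071 -1.08738043]
[0.61699664 0.03947214 0.08389558] (array([ 0.01,  0.03, -0.01]), array([ 0.  , -0.05,  0.02]))
[0.61699664 0.03947214 0.09189558] (array([ 0.52,  0.03, -0.63]), array([ 0.  , -0.05,  0.02]))
[0.61699664 0.03947214 0.09789558] (array([ 0.91,  0.03, -1.09]), array([ 0.  , -0.05,  0.02]))
[0.61699664 0.03947214 0.10789558] (array([ 1.55,  0.03, -1.85]), array([ 0.  , -0.05,  0.02]))
```

View pics/s6.png

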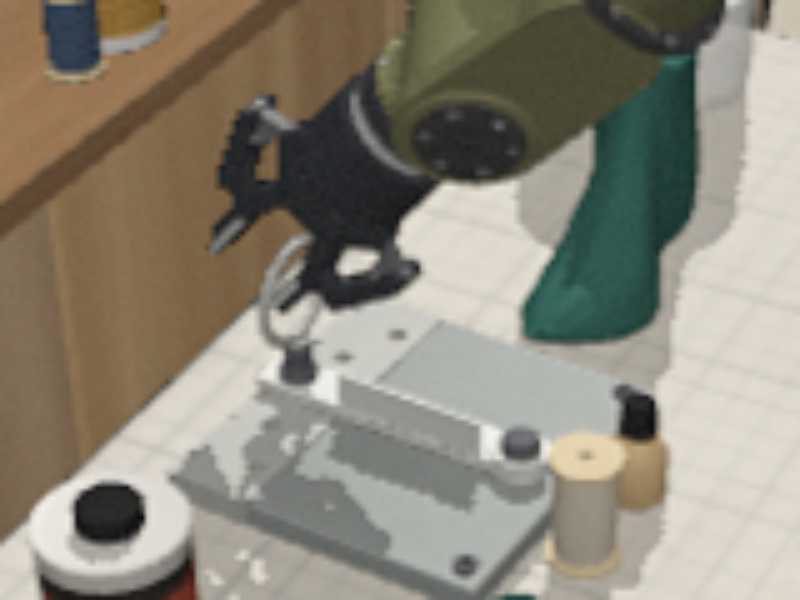

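View pics/w6.png

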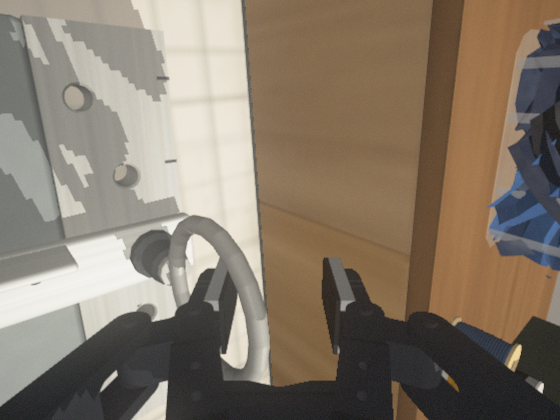

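The finger is through the ring, with the bar beside its inner pad. Lifting straight up in stages: each cm up is tool (+0.643, 0, −0.766).

Call:
carry_out([
  [[0.55, 0.2, 0, -0.25, 0, 0, 0], [0.55, 0.4, 0, -0.5, 0, 0, 0], [0.55, 0.6, 0, -0.7, 0, 0, 0], [0.55, 0.7, 0, -0.84, 0, 0, 0], [0.55, 0.7, 0, -0.84, 0, 0, 0], [0.55, 0.7, 0, -0.84, 0, 0, 0]],
])

```text
time_s: 6.03
eef_pos: [0.6168, 0.0398, 0.0955]
eef_rot: [0.939, -0.03, 0.343, 0.011]
wrist_force: [1.0, -0.1, -0.7]
finger_gap: 0.0379
```

Call:
carry_out([
  [[0.55, 0.1, 0, -0.12, 0, 0, 0], [0.55, 0.2, 0, -0.23, 0, 0, 0], [0.55, 0.25, 0, -0.3, 0, 0, 0], [0.55, 0.25, 0, -0.3, 0, 0, 0], [0.55, 0.25, 0, -0.3, 0, 0, 0]],
])

```text
time_s: 6.45
eef_pos: [0.6164, 0.0398, 0.0988]
eef_rot: [0.939, -0.03, 0.342, 0.011]
wrist_force: [-2.6, 1.0, -4.6]
finger_gap: 0.0387
```

Call:
carry_out([
  [[0.55, 0.07, 0, -0.08, 0, 0, 0], [0.55, 0.14, 0, -0.16, 0, 0, 0], [0.55, 0.2, 0, -0.24, 0, 0, 0], [0.55, 0.26, 0, -0.31, 0, 0, 0], [0.55, 0.26, 0, -0.31, 0, 0, 0]],
])

```text
time_s: 6.87
eef_pos: [0.6163, 0.0398, 0.103]
eef_rot: [0.939, -0.03, 0.342, 0.011]
wrist_force: [-3.1, 0.8, -6.2]
finger_gap: 0.0383
```

```bash
python3 - <<'E'
from hook import *
s=bot.state(); print(s['joints'],s['finger_gap'],s['wrist_force'],s['eef_pos'])
c=cam('wrist');cv2.imwrite('pics/w7.png',bot.snapshot('wrist')[:,:,::-1])
a=bot.snapshot('side')[130:250,190:350,::-1]; cv2.imwrite('pics/s7.png',cv2.resize(a,None,fx=5,fy=5))
E
```

```text
[ 0.02904794  0.36647785  1.92740159 -0.38084788  0.16294326  0.4476961 ] 0.03831447945274967 [-3.14203641  0.77661753 -6.17244896] [0.61628443 0.0397547  0.10297501]
```

View pics/s7.png

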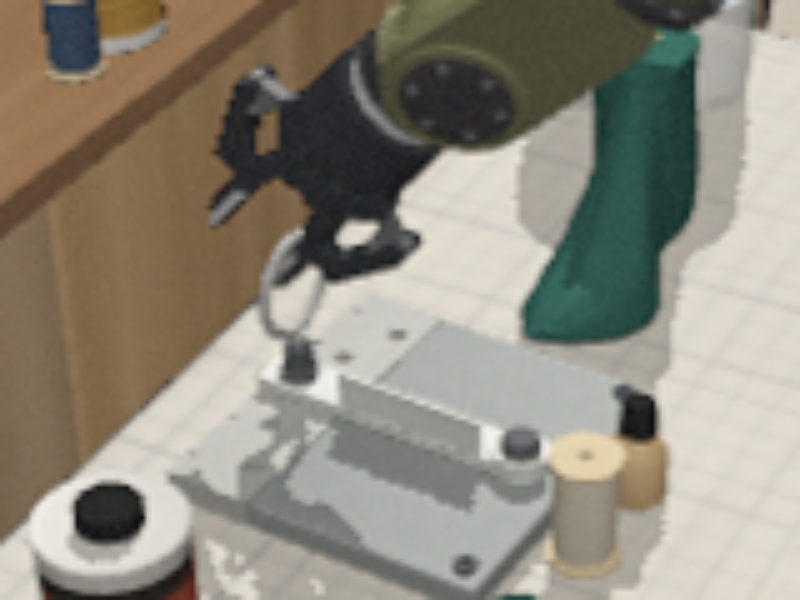

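View pics/w7.png

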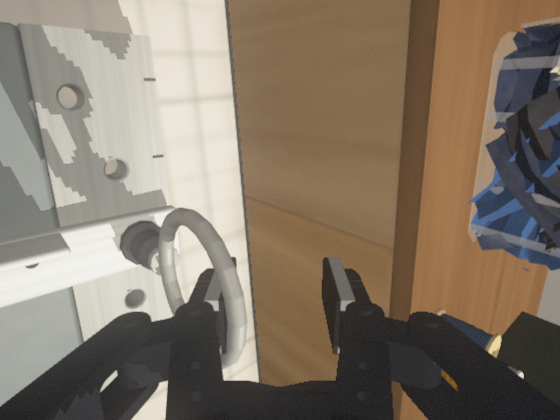

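Call:
carry_out([
  [[0.55, 0.09, 0, -0.11, 0, 0, 0], [0.55, 0.18, 0, -0.22, 0, 0, 0], [0.55, 0.27, 0, -0.33, 0, 0, 0], [0.55, 0.36, 0, -0.43, 0, 0, 0], [0.55, 0.45, 0, -0.54, 0, 0, 0], [0.55, 0.47, 0, -0.56, 0, 0, 0], [0.55, 0.47, 0, -0.56, 0, 0, 0], [0.55, 0.47, 0, -0.56, 0, 0, 0]],
])

```text
time_s: 7.63
eef_pos: [0.6162, 0.0398, 0.11]
eef_rot: [0.939, -0.03, 0.342, 0.011]
wrist_force: [-2.8, -0.2, -7.3]
finger_gap: 0.0385
```

```bash
python3 - <<'E'
from hook import *
s=bot.state(); print(s['joints'],s['finger_gap'],s['wrist_force'],s['eef_pos'])
a=bot.snapshot('side')[130:250,190:350,::-1]; cv2.imwrite('pics/s8.png',cv2.resize(a,None,fx=5,fy=5))
E
```

```text
[ 0.02911996  0.35299396  1.92455395 -0.34652409  0.17853607  0.41292184] 0.03851811353028805 [-2.75967334 -0.16786553 -7.26096651] [0.61615869 0.03979181 0.11001571]
```

View pics/s8.png

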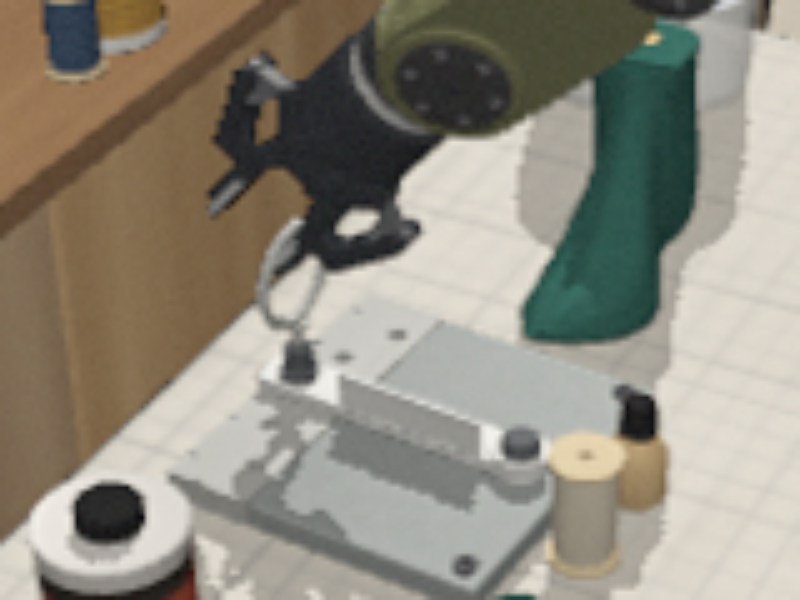

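```bash
cat >> hook.py <<'E'
def swing(angs,s=None):
    s=s or bot.state(); q=Ro.from_quat(s['eef_rot']); pv=np.array([*PV,0]); 
    for a in angs:
        W=Ro.from_euler('z',a,degrees=True); P=W.apply(s['eef_pos']-pv)+pv
        print(a,np.round(q.inv().apply(P-s['eef_pos'])*100,2),np.round((q.inv()*W*q).as_rotvec(degrees=True),1))
E
python3 - <<'E'
from hook import *
swing([-1,-2,-3,-4,-5,-6,-7,-8,-9,-10])
E
```

```text
-1 [-0.    0.32 -0.  ] [-0.6 -0.   0.8]
-2 [-0.01  0.65 -0.01] [-1.3 -0.   1.5]
-3 [-0.02  0.97 -0.02] [-1.9 -0.   2.3]
-4 [-0.03  1.29 -0.03] [-2.6 -0.   3.1]
-5 [-0.05  1.62 -0.04] [-3.2 -0.   3.8]
-6 [-0.08  1.94 -0.06] [-3.9 -0.   4.6]
-7 [-0.1   2.26 -0.09] [-4.5 -0.   5.4]
-8 [-0.14  2.58 -0.11] [-5.1 -0.   6.1]
-9 [-0.17  2.9  -0.14] [-5.8 -0.   6.9]
-10 [-0.21  3.22 -0.18] [-6.4 -0.   7.7]
```

Call:
carry_out([
  [[0.55, 0, 0.32, 0, -0.6, 0, 0.8], [0.55, -0.01, 0.65, -0.01, -1.3, 0, 1.5], [0.55, -0.02, 0.97, -0.02, -1.9, 0, 2.3], [0.55, -0.03, 1.3, -0.03, -2.6, 0, 3.1], [0.55, -0.03, 1.3, -0.03, -2.6, 0, 3.1]],
])

```text
time_s: 8.1
eef_pos: [0.6148, 0.0266, 0.1099]
eef_rot: [0.938, -0.064, 0.341, 0.023]
wrist_force: [-3.6, 0.5, -7.0]
finger_gap: 0.0384
```

```bash
python3 - <<'E'
from hook import *
s=bot.state(); print(s['joints'],s['finger_gap'],s['wrist_force'],s['eef_pos'])
cv2.imwrite('pics/w9.png',bot.snapshot('wrist')[:,:,::-1])
a=bot.snapshot('side')[130:250,190:350,::-1]; cv2.imwrite('pics/s9.png',cv2.resize(a,None,fx=5,fy=5))
E
```

```text
[ 0.02483975  0.35246302  1.92566924 -0.54501318  0.20050008  0.65950687] 0.03836682889143372 [-3.55121397  0.5197087  -6.96854579] [0.61478554 0.02660213 0.10986803]
```

View pics/w9.png

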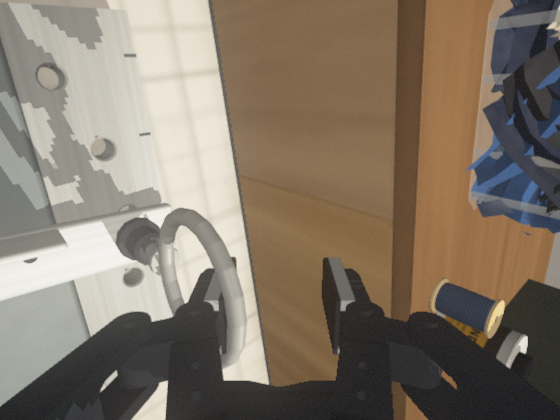

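View pics/s9.png

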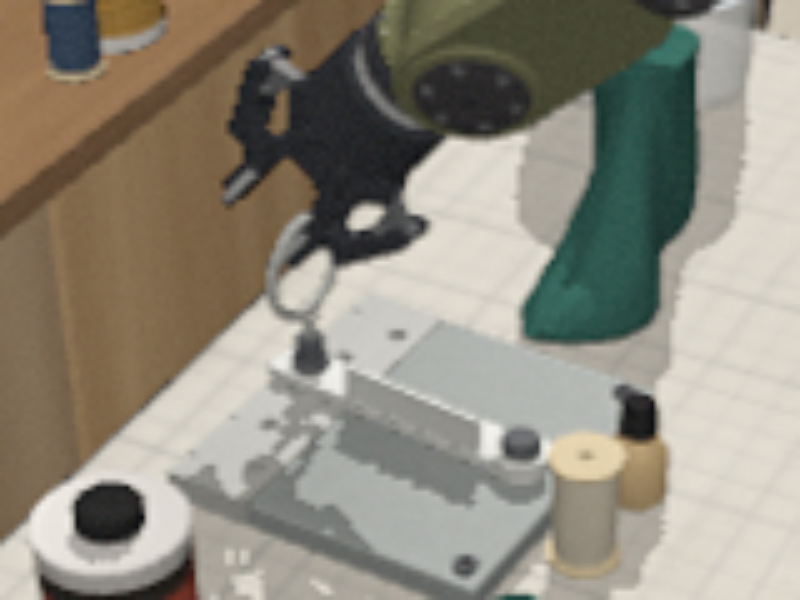

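```bash
python3 - <<'E'
from hook import *
s=bot.state();q=s['joints']
print(fk(q,p)[0]-s['eef_pos'])
pv=np.array([*PV,0])
for a in (-3,-7,-11):
    W=Ro.from_euler('z',a,degrees=True); q,e=ik(W.apply(s['eef_pos']-pv)+pv,W*Ro.from_quat(s['eef_rot']),q); print(np.round(q,3),e)
swing([-1,-2,-3,-4,-5,-6,-7,-8,-9])
E
```

```text
[3.75157629e-05 5.09780341e-06 3.28141202e-05]
[ 0.022  0.352  1.927 -0.655  0.221  0.804] 1.1251971576697883e-11
[ 0.018  0.351  1.928 -0.77   0.253  0.966] 8.767573993206932e-11
[ 0.013  0.349  1.93  -0.853  0.289  1.096] 1.992322973265459e-11
-1 [-0.    0.32 -0.  ] [-0.6 -0.   0.8]
-2 [-0.01  0.65 -0.01] [-1.3 -0.   1.5]
-3 [-0.02  0.97 -0.02] [-1.9 -0.   2.3]
-4 [-0.03  1.29 -0.03] [-2.6 -0.   3.1]
-5 [-0.05  1.62 -0.04] [-3.2 -0.   3.8]
-6 [-0.08  1.94 -0.06] [-3.9 -0.   4.6]
-7 [-0.1   2.26 -0.09] [-4.5 -0.   5.4]
-8 [-0.14  2.58 -0.11] [-5.1 -0.   6.1]
-9 [-0.17  2.9  -0.14] [-5.8 -0.   6.9]
```

Fine, q4 stays inside its range. On to about −13°.

Call:
carry_out([
  [[0.55, 0, 0.32, 0, -0.6, 0, 0.8], [0.55, -0.01, 0.65, -0.01, -1.3, 0, 1.5], [0.55, -0.02, 0.97, -0.02, -1.9, 0, 2.3], [0.55, -0.03, 1.29, -0.03, -2.6, 0, 3.1], [0.55, -0.05, 1.62, -0.04, -3.2, 0, 3.8], [0.55, -0.08, 1.94, -0.06, -3.9, 0, 4.6], [0.55, -0.1, 2.26, -0.09, -4.5, 0, 5.4], [0.55, -0.14, 2.58, -0.11, -5.1, 0, 6.1], [0.55, -0.17, 2.9, -0.14, -5.8, 0, 6.9], [0.55, -0.17, 2.9, -0.14, -5.8, 0, 6.9], [0.55, -0.17, 2.9, -0.14, -5.8, 0, 6.9]],
])

```text
time_s: 9.12
eef_pos: [0.6087, -0.0013, 0.1098]
eef_rot: [0.93, -0.136, 0.338, 0.05]
wrist_force: [-3.8, 1.0, -7.7]
finger_gap: 0.0384
```

```bash
python3 - <<'E'
from hook import *
s=bot.state(); print(s['joints'],s['finger_gap'],s['wrist_force'],s['eef_pos'])
d=s['eef_pos'][:2]-PV; print('TCP angle', np.degrees(np.arctan2(d[1],d[0]))-G)
print(Ro.from_quat(s['eef_rot']).as_matrix()[:,2])
cv2.imwrite('pics/w10.png',bot.snapshot('wrist')[:,:,::-1])
cv2.imwrite('pics/side10.png',bot.snapshot('side')[:,:,::-1])
a=cv2.imread('pics/side10.png')[130:250,190:350]; cv2.imwrite('pics/s10.png',cv2.resize(a,None,fx=5,fy=5,interpolation=cv2.INTER_CUBIC))
E
```

```text
[ 0.01578208  0.35022949  1.92910188 -0.81387116  0.27041759  1.03312652] 0.03842237169855676 [-3.77087002  1.02642001 -7.74084679] [ 0.60872935 -0.00133205  0.10978896]
TCP angle -12.855174431620064
[ 0.61534321 -0.1845052  -0.7663619 ]
```

View pics/w10.png

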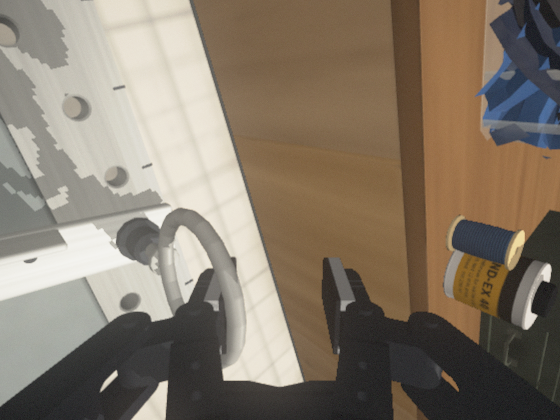

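View pics/s10.png

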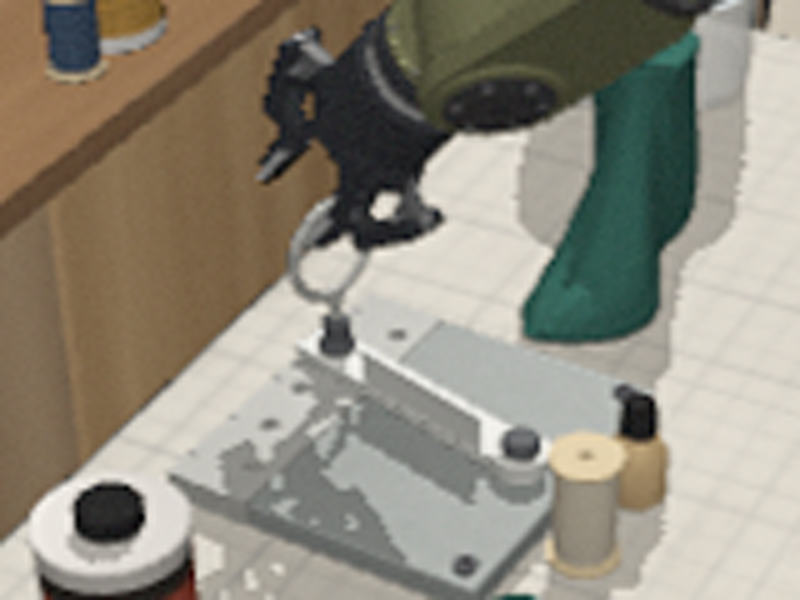

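Call:
carry_out([
  [[0.55, 0, 0.25, 0, -0.5, 0, 0.6], [0.55, -0.01, 0.5, -0.01, -1, 0, 1.2], [0.55, -0.01, 0.68, -0.01, -1.3, 0, 1.6], [0.55, -0.01, 0.7, -0.01, -1.4, 0, 1.6], [0.55, -0.01, 0.7, -0.01, -1.4, 0, 1.6], [0.55, -0.01, 0.7, -0.01, -1.4, 0, 1.6]],
])

```text
time_s: 9.72
eef_pos: [0.6066, -0.008, 0.1098]
eef_rot: [0.927, -0.153, 0.337, 0.056]
wrist_force: [-5.3, 0.8, -8.3]
finger_gap: 0.0384
```

```bash
python3 - <<'E'
from hook import *
s=bot.state(); print(s['joints'],s['wrist_force'],s['eef_pos'])
d=s['eef_pos'][:2]-PV; print('TCP angle', np.degrees(np.arctan2(d[1],d[0]))-G)
cv2.imwrite('pics/w11.png',bot.snapshot('wrist')[:,:,::-1])
cv2.imwrite('pics/side11.png',bot.snapshot('side')[:,:,::-1])
a=cv2.imread('pics/side11.png')[160:240,220:320]; cv2.imwrite('pics/s11.png',cv2.resize(a,(750,600),interpolation=cv2.INTER_CUBIC))
# expected knob (r=.15,z=.06..) and ring bottom px
for ang in (-13,-14,-15,-16):
    a=np.radians(G+ang); print(ang,[np.round((proj('side',[*(PV+r*np.array([np.cos(a),np.sin(a)])),z])-[220,160])*7.5,0) for r,z in ((.15,.055+.0123),(.15,.028),(.172,.028))])
E
```

```text
[ 0.01366973  0.34948624  1.93020996 -0.85529839  0.29050847  1.09926905] [-5.26569652  0.78741133 -8.29724879] [ 0.60657194 -0.00803385  0.10978477]
TCP angle -15.031039304102467
-13 [array([276., 209.]), array([280., 291.]), array([242., 270.])]
-14 [array([281., 207.]), array([285., 288.]), array([248., 266.])]
-15 [array([286., 204.]), array([289., 286.]), array([253., 263.])]
-16 [array([291., 201.]), array([294., 283.]), array([259., 261.])]
```

View pics/s11.png

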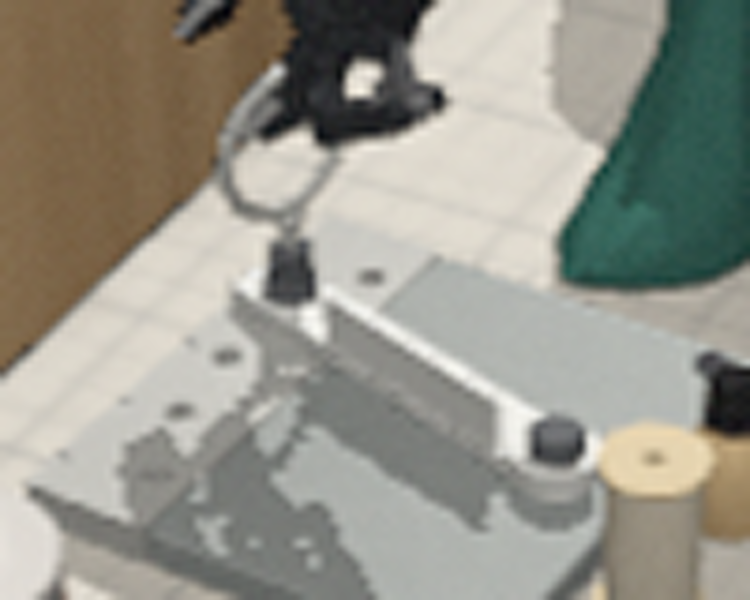

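The stem sits at about (289,228) in the crop, which matches −15°. Lowering straight down.

Call:
carry_out([
  [[0.55, -0.1, 0, 0.11, 0, 0, 0], [0.55, -0.2, 0, 0.23, 0, 0, 0], [0.55, -0.3, 0, 0.35, 0, 0, 0], [0.55, -0.4, 0, 0.47, 0, 0, 0], [0.55, -0.5, 0, 0.59, 0, 0, 0], [0.55, -0.6, 0, 0.71, 0, 0, 0], [0.55, -0.6, 0, 0.71, 0, 0, 0]],
])

```text
time_s: 10.4
eef_pos: [0.6066, -0.008, 0.1003]
eef_rot: [0.927, -0.153, 0.337, 0.056]
wrist_force: [-3.8, 2.4, -5.5]
finger_gap: 0.0386
```

```bash
python3 - <<'E'
from hook import *
s=bot.state(); print(s['joints'],s['wrist_force'],s['eef_pos'])
E
```

```text
[ 0.013656    0.36752854  1.93420281 -0.91344761  0.27647706  1.15984655] [-3.83681567  2.44819735 -5.45670851] [ 0.60655564 -0.00801567  0.10026926]
```

Call:
carry_out([
  [[0.55, -0.15, 0, 0.18, 0, 0, 0], [0.55, -0.3, 0, 0.36, 0, 0, 0], [0.55, -0.5, 0, 0.6, 0, 0, 0], [0.55, -0.7, 0, 0.85, 0, 0, 0], [0.55, -0.9, 0, 1.08, 0, 0, 0], [0.55, -1.0, 0, 1.2, 0, 0, 0], [0.55, -1.0, 0, 1.2, 0, 0, 0]],
])

```text
time_s: 10.98
eef_pos: [0.6066, -0.0081, 0.0844]
eef_rot: [0.927, -0.153, 0.337, 0.056]
wrist_force: [0.6, 0.2, -0.1]
finger_gap: 0.0384
```

```bash
python3 - <<'E'
from hook import *
s=bot.state(); print(s['joints'],s['wrist_force'],s['eef_pos'])
cv2.imwrite('pics/w12.png',bot.snapshot('wrist')[:,:,::-1])
cv2.imwrite('pics/side12.png',bot.snapshot('side')[:,:,::-1])
a=cv2.imread('pics/side12.png')[160:240,220:320]; cv2.imwrite('pics/s12.png',cv2.resize(a,(750,600),interpolation=cv2.INTER_CUBIC))
E
```

```text
[ 0.01350188  0.39873143  1.93939939 -1.02308614  0.2558189   1.27326344] [ 0.60236522  0.16260892 -0.08105624] [ 0.60663191 -0.00809278  0.08439087]
```

View pics/s12.png

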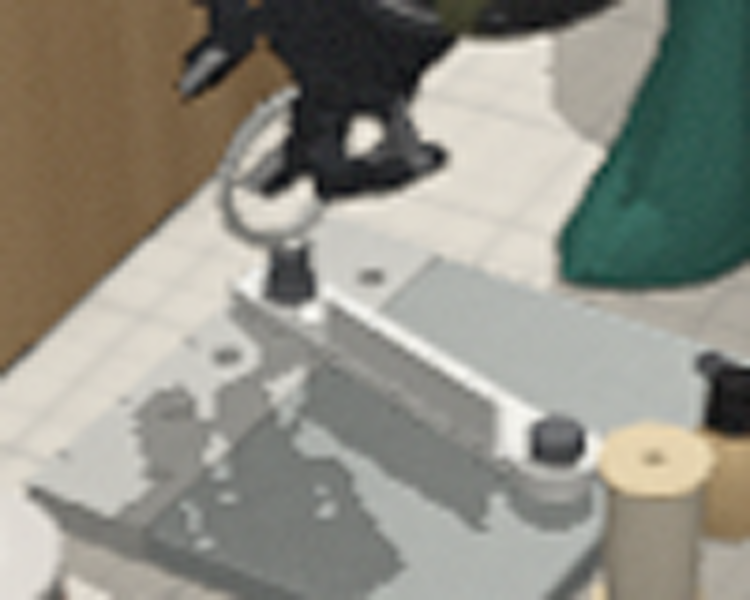

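View pics/w12.png

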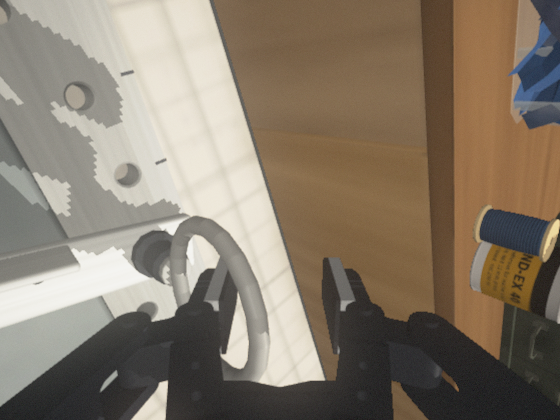

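The ring's bottom bar is back down on the knob (~(285,245)) and the wrist force is near zero, so the pin looks home. q4 is close to its limit, so I'll check the retreat first.

```bash
python3 - <<'E'
from hook import *
s=bot.state();R=Ro.from_quat(s['eef_rot'])
for yaw in (0,4):
  q=s['joints']
  for b in (.01,.03,.05,.08,.12):
    q,e=ik(s['eef_pos']-b*R.as_matrix()[:,2],Ro.from_euler('z',yaw*min(1,b/.03),degrees=True)*R,q); print(np.round(q,3),round(e,4))
E
```

```text
[ 0.018  0.373  1.953 -0.987  0.265  1.24 ] 0.0
[ 0.028  0.322  1.978 -0.92   0.287  1.177] 0.0
[ 0.039  0.27   2.    -0.857  0.311  1.118] 0.0
[ 0.056  0.192  2.031 -0.772  0.353  1.039] 0.0
[ 0.08   0.088  2.063 -0.678  0.42   0.953] 0.0
[ 0.011  0.37   1.957 -0.964  0.246  1.194] 0.0
[ 0.004  0.314  1.989 -0.822  0.231  1.011] 0.0
[ 0.014  0.262  2.012 -0.754  0.257  0.947] 0.0
[ 0.03   0.183  2.042 -0.666  0.302  0.867] 0.0
[ 0.054  0.077  2.075 -0.576  0.372  0.786] 0.0
```

Call:
carry_out([
  [[0.55, 0, 0, -0.6, 0, 0, 0], [0.55, 0, 0, -1.2, 0, 0, 0], [0.55, 0, 0, -1.8, 0, 0, 0], [0.55, 0, 0, -2.5, 0, 0, 0], [0.55, 0, 0, -3.5, 0, 0, 0], [0.55, 0, 0, -5, 0, 0, 0], [0.55, 0, 0, -7, 0, 0, 0], [0.55, 0, 0, -9, 0, 0, 0], [0.55, 0, 0, -11, 0, 0, 0], [0.55, 0, 0, -13, 0, 0, 0], [0.55, 0, 0, -13, 0, 0, 0]],
])

```text
time_s: 12.0
eef_pos: [0.527, 0.0198, 0.1876]
eef_rot: [0.927, -0.153, 0.339, 0.056]
wrist_force: [0.8, -0.4, -0.1]
finger_gap: 0.0386
```

```bash
python3 - <<'E'
from hook import *
s=bot.state(); print(s['joints'],s['wrist_force'],s['eef_pos'])
cv2.imwrite('pics/side13.png',bot.snapshot('side')[:,:,::-1])
a=cv2.imread('pics/side13.png')[150:262,210:350]; cv2.imwrite('pics/s13.png',cv2.resize(a,(750,600),interpolation=cv2.INTER_CUBIC))
cv2.imwrite('pics/w13.png',bot.snapshot('wrist')[:,:,::-1])
E
```

```text
[ 0.08880021  0.05420024  2.07050538 -0.65424815  0.44141503  0.93192956] [ 0.79812093 -0.3599088  -0.14209731] [0.52696477 0.01976549 0.18759581]
```

View pics/s13.png

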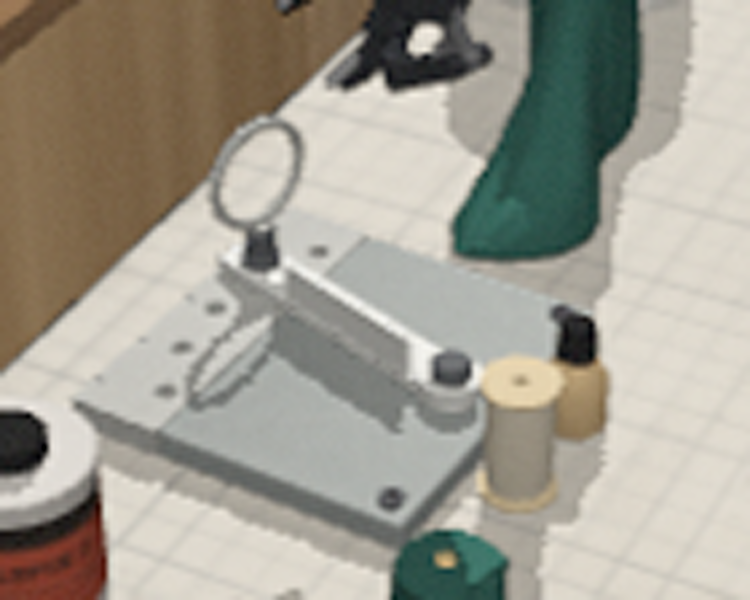

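View pics/w13.png

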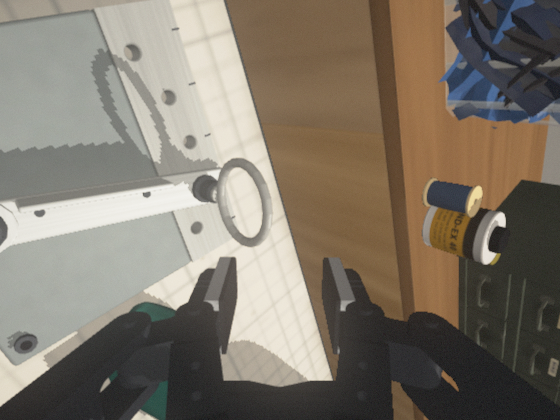

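```bash
python3 - <<'E'
from hook import *
u=(210+257/5.357,150+172/5.357)
for ang in (-14,-15,-16):
  a=np.radians(G+ang)
  for z in (.086,.095): 
    P=[*(PV+.15*np.array([np.cos(a),np.sin(a)])),z]; print(ang,z,proj('side',P),proj('wrist',P))
print('seen',u)
r,e=tri(ray('side',*u),ray('wrist',245,201)); d=r[:2]-PV; print(r,e,np.hypot(*d),np.degrees(np.arctan2(d[1],d[0]))-G)
a,b=[cv2.imread(f'pics/{n}.png').astype(int) for n in ('side0','side13')]
dd=(np.abs(a-b).max(2)>50)
for n,(x0,x1,y0,y1) in dict(tin=(195,232,225,268),spool=(300,315,215,243),dye=(313,326,205,232),last=(294,332,135,200)).items(): print(n,dd[y0:y1,x0:x1].mean())
E
```

```text
-14 0.086 [257.17592297 182.21885335] [242.56775031 201.63419084]
-14 0.095 [257.05487187 179.62555761] [249.63601742 204.41765204]
-15 0.086 [257.84206768 181.87162699] [242.70618053 204.98998593]
-15 0.095 [257.72371926 179.27976491] [249.75549459 207.85091114]
-16 0.086 [258.51714799 181.53119617] [242.7930844  208.33728207]
-16 0.095 [258.40152864 178.94073893] [249.82301511 211.2752835 ]
seen (257.9746126563375, 182.10752286727646)
[0.57347041 0.00551197 0.08698837] 0.0037966692118744498 0.14970876860627844 -14.189563306275726
tin 0.0
spool 0.0
dye 0.0
last 0.12753036437246965
```

```bash
python3 - <<'E'
from cell import bot
print(bot.job_done(), bot.state()['time_s'])
E
```

```text
the job is handed in; nothing more can be done
the job is handed in; nothing more can be done
```

I hooked the lower finger of the part-open gripper through the ring and lifted the pin about 12 mm, with about 8 N on the wrist. I swung the fence 15° toward the larger boot last, which stands on the gauge's −y side. Then I lowered the pin into the first hole, drew the finger out and handed the job in at about 12 s.

**Pin and fence:** the last pictures put the ring centre at 87 mm, against 86 mm when home. The side view fits a fence angle of about −15°. Triangulating with the wrist view gave −14.2°, but its two rays missed each other by 3.8 mm, so I trusted the side view. Three holes are open on one side of the fence and one on the other, as they should be with the pin in the −15° hole. Wrist force was near zero once the finger was clear.

**Loose things:** the tin, spool and dye bottle show no change in the side view. The boot last's patch differed by 13%, most likely from the gripper and its shadow in front of it. I did not measure the last's position separately; the arm passed over it early on, and I saw no sign of contact.

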